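# Stock the wheel-nut case and lower its heavy lid

### The arm

A 6-joint arm with a two-finger parallel gripper is mounted at the origin on a cart in front of the work surface, level with it; the furniture and walls round the work are solid. World frame = base frame: x ahead of the robot, y to its left, z up, the work surface at z = 0. Lengths are in m, angles in rad, forces in N, time in s.
With the tool pointing down it reaches from about 0.375 to 0.975 m from the base axis. Payload 3.8 kg.
Tool frame: the origin (TCP) lies on the mounting face of the last link; the fingertips stand 173 mm ahead of it and the grasp point (between the pads) lies 155 mm ahead of it; z points along the fingers, y is the line along which they close (so a half turn about z gives the same grasp; the last joint's range is limited). The gripper opens to 85 mm and grips with 20 to 120 N. Pads are 22 mm wide; open, the fingers measure 114 mm over their backs; the gripper's body (76 mm by 85 mm) begins 54 mm behind the grasp point. The pads swing forward as they close: fully open they stand 13 mm farther back than shut.
Start: joints at [1.193, 0.264, 1.604, -0, 1.274, -0.037], TCP at [0.226, 0.636, 0.405] pointing down, gripper open.
Joint ranges: [-2.63, 2.63], [-0.94, 2.18], [0.31, 2.57], [-1.31, 4.45], [0, 2.66], [-2.55, 2.55]. Speed limits (rad/s): [2.57, 2.57, 3.14, 3.14, 3.14, 3.14].

### API

Orientations are given as a unit quaternion [x, y, z, w].
In Python, from station import manip gives the robot as it stands.
- The arm moves only by the tool step_hand, called by a JSON object that holds its "method" and its "body", one argument or row to a line. Schema: {"type":"object","properties":{"ticks":{"type":"array","items":{"type":"array","items":{"type":"array","items":{"type":"number"},"minItems":7,"maxItems":7},"minItems":1,"maxItems":12},"minItems":1,"maxItems":1},"grip_force":{"type":"number"},"only":{"type":"string"},"quiet":{"type":"boolean"},"lines":{"type":"string"}},"required":["ticks"],"additionalProperties":false}. ticks is a list that holds a single list of rows (three levels of brackets), with 1 to 12 rows, each of 7 numbers: the opening from 0.0 (shut) to 1.0 (fully open), then dx, dy, dz in m, then a rotation vector rx, ry, rz in rad; each row is the pose to reach, as a shift and turn from the pose commanded when the call began, along the tool's axes at that moment; what a row does not reach only later rows make up. A row lasts 1/10 s, in which the tool goes at most 0.05 m and 0.15 rad, less where a joint would pass 70% of its speed; a pose out of reach is approached as far as the arm can. The fingers move at their own pace and stop on an object; grip_force is the grip in N (left out, the last holds). Time passes only in rows, so rows that do not move let the fingers close. The tool returns the time, the measured TCP pose, the force, the opening and the grip force at its end. only (a regular expression) keeps the lines of the reply that match it, lines (a string "A,B") keeps lines A to B, and quiet returns only ok. Input that does not fit is refused with a message, and nothing moves.
- manip.read_state(): the state, without advancing time (a new reading comes with each control period).
- manip.grab_frame(name): name is "side" or "top" or "wrist"; returns a dict with "frame" (420x560x3 uint8, blue, green, red), "fovy" (degrees; the focal length in pixels is half the picture's height over the tangent of half this angle, whatever the lens; pixels are square), "cx", "cy" (the principal point, pixels), "dist" ([k1, k2, p1, p2, k3] as OpenCV has them; the pictures are not rectified), "rvec" (rotation vector, rad) and "tvec" (3), from world to camera coordinates, as OpenCV has them; the wrist camera has in their place "hand_eye" (4x4, takes a point from camera to tool coordinates, whose origin is the TCP and whose axes are the flange's). Camera axes: x right, y down, z forward; pixel columns grow to the right and rows downward; lengths in m; the calibration is good to about 2 mm. A picture is of the moment at which its call begins: read the wrist's pose just before it. There is no depth.
- manip.close_job(): hands the job in; it is judged then, once.
The state is a dict: "time": time; "qpos": joint angles; "dq": joint speeds; "joint_efforts": joint torques, N m; "tool_pos": TCP position; "tool_rot": TCP orientation; "force": force on the tool from outside, world axes, zero at the start; "torque": the same for the moment, N m; "gripper_width": opening from 0.0 (shut) to 1.0 (fully open); "gripper_force": force on a finger pad.
Only numpy, scipy, OpenCV 4.12 (cv2) and the standard library are available. Lean on these libraries where they do the work, as an engineer would, in place of code of your own. Each camera call takes 0.05 s, during which the arm holds its last target. There are 200 camera calls.

### The job

Pull the yellow tilt-out bin forward to its stop so that all its wheel nuts tip out into the open red case, then swing the bin fully back home. Then lay the tread gauge in the case's free compartment beside the nuts, and last lower the heavy lid under control until it is fully shut, without letting it slam. Leave the magnet block and the pack of weights where they are.

Things in the scene. Friction and masses are not known exactly. Their poses are not given: they have to be found in the camera images.
- stand: dark steel stand of the tilt-out bin, fixed, 116 mm wide (y), two uprights to 149 mm high; origin on the work surface straight below the bin's pivot, x axis points from the robot side to the back, the case stands in front of it (toward -x)
- bin (a joint): tilt of the yellow bin (rad): 0 = home, upright, resting on its stand; grows as its top swings forward (toward the stand's -x) and down; stop at 2.1, where its front wall is a chute 50 degrees steep ending 20 mm over the rim of the case. It stays home by its own weight; pulled beyond about 1 rad it wants to fall to the stop
- bin_pivot (a point): pivot of the bin, at its front lower edge, 135 mm above the surface; its axis is parallel to the stand's y
- bin_bar (a point): middle of the bin's round steel pull bar, 10 mm thick, parallel to the stand's y, 80 mm free length, behind the bin's back wall; home: 95 mm behind (+x) and 88 mm above the pivot; it swings over the pivot on a radius of 130 mm; at the stop 124 mm in front of the pivot (-x) and 38 mm above it. Can be pinched from above, fingers closing along the stand's x, and turns in the grip
- wheel_nut_1: dark wheel nut, 22 mm across, 36 mm long, 55 g, standing in the bin at the start; origin at the middle of its seat end
- wheel_nut_2: pale wheel nut, same size, standing in the bin at the start; origin at the middle of its seat end
- wheel_nut_3: pale wheel nut, same size, standing in the bin at the start; origin at the middle of its seat end
- case: open red steel case, fixed, 156 (x) x 208 (y) x 58 mm high, walls and floor 4 mm; origin under its centre, axes almost parallel to the stand's, its back wall 30 mm in front of the bin's pivot. A divider along x, 46 mm high, parts it into two compartments. Its lid is hinged on its +y (left) rim
- case_nuts (a point): centre of the floor (4 mm above the surface) of the nut compartment, 148 (x) x 92 (y) mm, on the lid's hinge side, in front of the bin
- case_tool (a point): centre of the floor (4 mm above the surface) of the free, rubber-lined compartment for the gauge, 148 (x) x 104 (y) mm, on the right (-y)
- lid (a joint): angle of the red lid (rad): 0 = shut, lying on the rim; starts open at 1.65 to 1.85 (just past upright, leaning left); stop at 1.9. Heavy, 0.8 kg: hinge friction holds it only when nearly upright; below about 1.3 rad it falls shut by itself and slams unless held back; pushing it over takes a few newtons
- lid_pivot (a point): middle of the lid's hinge axis, 64 mm above the surface, 108 mm left (+y) of the case's centre; the axis is parallel to the case's x
- lid_bar (a point): middle of the round black bar along the lid's free edge, 10 mm thick, parallel to the case's x, 72 mm free length, 39 mm clear of the lid's edge, 254 mm from the hinge axis; about 315 mm above the surface when open; shut: 64 mm, 146 mm right of the case's centre. Can be pinched from above, fingers closing along the case's y, and turns in the grip. The lid is 160 x 214 x 10 mm
- tread_gauge: tread depth gauge lying flat right of the case: pale body 22 mm wide (x), 58 mm long, 9 mm high, a small blue block on its +y end (20 mm high there) and a slim bar on top that sticks out 26 mm at the -y end; 84 mm long in all (y). Origin under the middle of that length; the middle of the wide body is 13 mm from it along +y: grip there, across the 22 mm
- magnet_block: black magnet block with a pale handle, 55 x 45 x 43 mm, bystander; origin under its centre
- weight_strip_pack: grey pack of balance weights, 36 x 70 x 22 mm, bystander; origin under its centre

How it is judged:
By the outcome, as a careful person would: the job done as asked, in the order asked, and still so for the second after the job is handed in, with the robot touching nothing.
It also fails if it takes over 72 s, if anything falls off the work surface, if the arm or the gripper's body presses on something with over 40 N, if the wrist force passes 120 N, or if a joint passes its speed limit or range.

## Working session

There is one attempt and no reset: what is moved stays moved. The work goes in short steps, Python scripts to look and compute and a tool call to move; the robot and the scene stay as the last step left them, time stands still between calls to the robot, and variables do not carry over. Pictures are saved under pics/ and viewed, at most 10 in all, crops included, and the job is handed in when it is done.

```bash
ls; mkdir -p pics
```

Run:
```python
from station import manip
import cv2
s=manip.read_state(); print(s)
for n in("top","side"):
    f=manip.grab_frame(n); cv2.imwrite(f"pics/{n}0.png",f["frame"]); print({k:v for k,v in f.items() if k!="frame"})
```

```text
pics
station.py
{'time': 0.0, 'qpos': array([ 1.19310294e+00,  2.64769067e-01,  1.60539738e+00, -1.35458366e-05,
        1.27369702e+00, -3.68796504e-02]), 'dq': array([ 0.00061172, -0.00109259, -0.00094734,  0.00010416,  0.00035503,
        0.00102964]), 'joint_efforts': array([-3.33891667e-04, -5.15091026e+01, -3.67319834e+01, -1.63171112e-04,
        1.26329408e-02, -2.82670459e-05]), 'tool_pos': array([0.22548373, 0.63585473, 0.40333823]), 'tool_rot': array([ 1.69581270e-01,  9.85515552e-01, -1.11243256e-03, -2.27337158e-04]), 'force': array([ 0.83936629, -0.42470158, -0.49612023]), 'torque': array([0.0205318 , 0.03770877, 0.02551165]), 'gripper_force': 0.0, 'gripper_width': 1.0026384684905936}
{'fovy': 52.80250094680976, 'cx': 278.8672931829768, 'cy': 206.51437204699812, 'dist': array([0.04617533, 0.        , 0.        , 0.        , 0.        ]), 'rvec': array([ 2.11233809, -2.16068233,  0.18655467]), 'tvec': array([-0.09324508,  0.58401377,  0.98107795])}
{'fovy': 56.14553611687331, 'cx': 278.63685416533633, 'cy': 210.96417265175572, 'dist': array([0.0081976, 0.       , 0.       , 0.       , 0.       ]), 'rvec': array([ 2.18160615,  1.62664273, -0.40972789]), 'tvec': array([-0.06331154, -0.44835271,  1.26712189])}
```

View pics/top0.png

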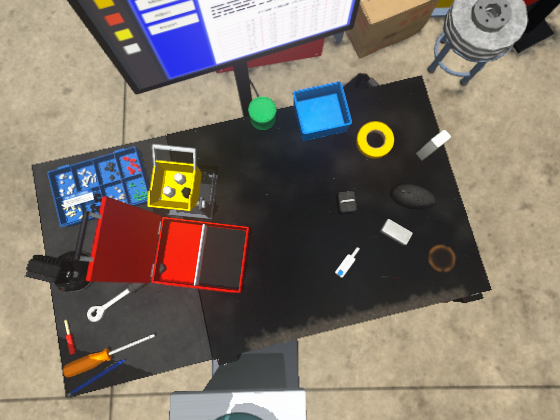

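View pics/side0.png

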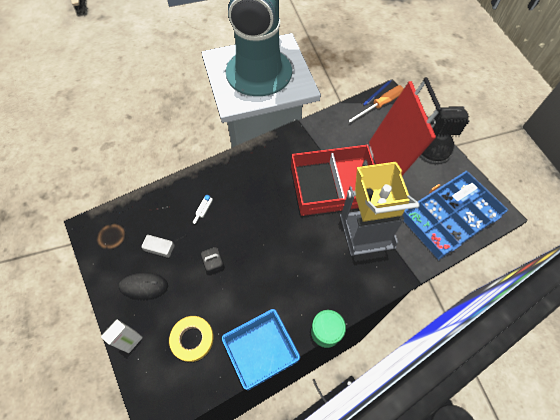

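The top view shows the case at about (200,255), the lid leaning left, the bin at (173,185) with its pull bar at about (173,150), and the gauge at (347,262) with its blue end at (340,272). The side view shows the same layout. Next I'll enlarge both for exact points.

Create h.py:
```python
import numpy as np, cv2
from scipy.spatial.transform import Rotation as R
from station import manip
def K(f):
    F=f["frame"].shape[0]/2/np.tan(np.radians(f["fovy"])/2); return np.array([[F,0,f["cx"]],[0,F,f["cy"]],[0,0,1]])
def proj(f,P): return cv2.projectPoints(np.atleast_2d(np.array(P,float)),f["rvec"],f["tvec"],K(f),f["dist"])[0][:,0]
def ray(f,px):
    u=cv2.undistortPoints(np.array([px],float).reshape(-1,1,2),K(f),f["dist"])[:,0]
    Rm=cv2.Rodrigues(f["rvec"])[0]; d=np.c_[u,np.ones(len(u))]@Rm; return -Rm.T@f["tvec"],d
def onz(f,px,z):
    c,d=ray(f,px); return c+d*((z-c[2])/d[:,2])[:,None]
def wristf():
    s=manip.read_state(); f=manip.grab_frame("wrist"); T=np.eye(4); T[:3,:3]=R.from_quat(s["tool_rot"]).as_matrix(); T[:3,3]=s["tool_pos"]
    C=np.linalg.inv(T@f["hand_eye"]); f["rvec"]=cv2.Rodrigues(C[:3,:3])[0][:,0]; f["tvec"]=C[:3,3]; return f
def delta(pos,yaw=None,tilt=0):
    """shift in tool axes & rotvec from the present pose; yaw = world direction of tool y axis(tool pointing down)"""
    s=manip.read_state(); Q=R.from_quat(s["tool_rot"]); d=Q.inv().apply(np.array(pos)-s["tool_pos"]); r=np.zeros(3)
    if yaw is not None:
        y=np.array([np.cos(yaw),np.sin(yaw),0]); z=np.array([0,0,-1.]); M=R.from_matrix(np.c_[np.cross(y,z),y,z]); r=(Q.inv()*M).as_rotvec()
    return d.round(4),r.round(3)
```

Run:
```python
from h import *
f=cv2.imread("pics/top0.png"); cv2.imwrite("pics/topc.png",cv2.resize(f[135:305,80:260],None,fx=3.5,fy=3.5,interpolation=cv2.INTER_CUBIC))
f=cv2.imread("pics/side0.png"); cv2.imwrite("pics/sidec.png",cv2.resize(f[80:260,280:440],None,fx=3.3,fy=3.3,interpolation=cv2.INTER_CUBIC))
f=manip.grab_frame("top"); g=manip.grab_frame("side")
print(onz(f,[[153,287],[241,291],[249,226],[164,219]],.058))
print(onz(g,[[298,214],[293,153],[369,145]],.058))
print(onz(f,[[340,272],[357,250]],.012)); print(onz(g,[[208,196],[196,221]],.012))
print(proj(f,[[0.226,.636,.405],[.226,.636,.25]]))
```

```text
[[ 0.39713802  0.19043646  0.058     ]
 [ 0.38262594 -0.01355168  0.058     ]
 [ 0.53456219 -0.03375992  0.058     ]
 [ 0.55611939  0.16904907  0.058     ]]
[[ 0.55639682 -0.04992104  0.058     ]
 [ 0.37886335 -0.00661384  0.058     ]
 [ 0.41216575  0.19633155  0.058     ]]
[[ 0.42155517 -0.25319086  0.012     ]
 [ 0.47445266 -0.29789488  0.012     ]]
[[ 0.41543693 -0.25111423  0.012     ]
 [ 0.47895355 -0.29532842  0.012     ]]
[[-264.46817815  434.61065126]
 [-145.99816659  399.72403052]]
```

View pics/topc.png

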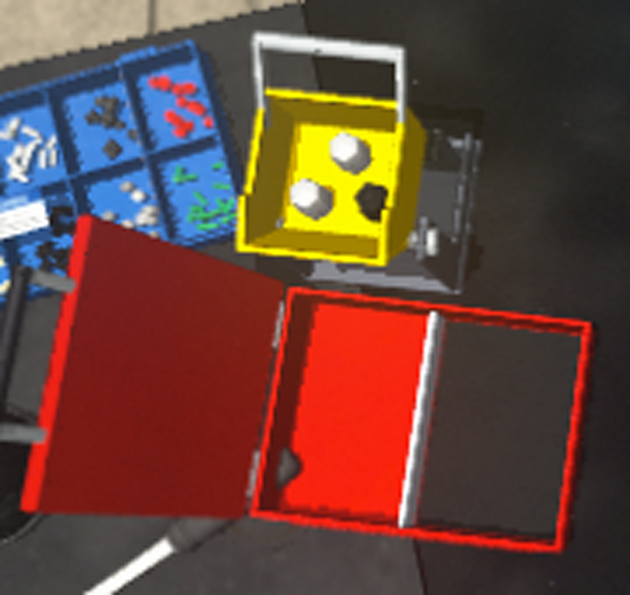

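View pics/sidec.png

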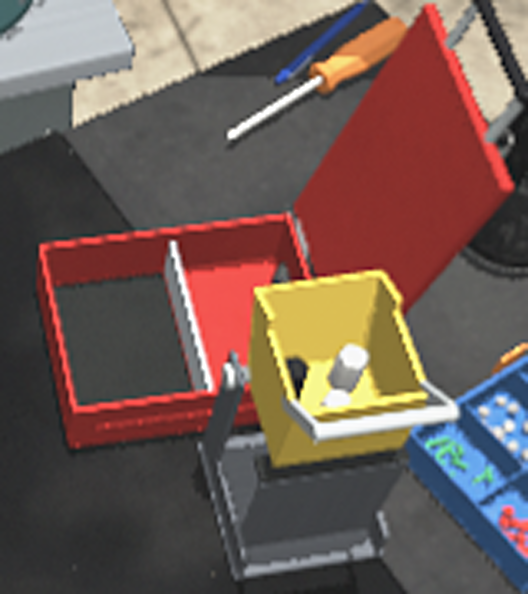

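Run:
```python
from h import *
from scipy.optimize import least_squares
f=manip.grab_frame("top"); g=manip.grab_frame("side")
T=lambda a:np.array(a)/3.5+[80,135]
S=lambda a:np.array(a)/3.3+[280,80]
tc=T([[290,288],[592,322],[562,550],[252,517]]); sc=S([[70,411],[40,245],[292,214]])
tl=T([[88,215],[25,510]]); sl=S([[513,185],[432,5]])
def w(x,y,a,L): 
    L=np.array(L,float); c,s=np.cos(a),np.sin(a); return np.c_[x+c*L[:,0]-s*L[:,1],y+s*L[:,0]+c*L[:,1],L[:,2]]
def res(p):
    C=np.array([[78,104,58],[78,-104,58],[-78,-104,58],[-78,104,58]])/1e3
    W=w(*p[:3],C); r=[proj(f,W)-tc, proj(g,W[[1,2,3]])-sc]
    th=p[3]; y=.108-.210*np.cos(th); z=.064+.210*np.sin(th)
    W=w(*p[:3],[[.08,y,z],[-.08,y,z]]); r+=[proj(f,W)-tl,proj(g,W)-sl]
    return np.concatenate(r).ravel()
o=least_squares(res,[.46,.08,-.1,1.75]); print("case",o.x.round(4)); print(o.fun.reshape(-1,2).round(1).tolist())
print(np.degrees(o.x[2]))
p=o.x
for n,L in dict(lidbar=[0,.108-.254*np.cos(p[3]),.064+.254*np.sin(p[3])],nuts=[0,.054,.004],tool=[0,-.048,.004],pivot=[.108,.0,.135]).items(): print(n,w(*p[:3],[L]))
a=onz(f,T([[255,38],[403,50]]),.223);b=onz(g,S([[313,432],[455,410]]),.223);print(a,b)
print("yaw",[np.arctan2(*( (v[0]-v[1])[[1,0]]))-np.pi/2 for v in (a,b[::-1])])
# gauge
for n,F in(("top",f),("side",g)):
    I=F["frame"].astype(int); hsv=cv2.cvtColor(F["frame"],cv2.COLOR_BGR2HSV)
    x0,y0=((325,240) if n=="top" else (185,185)); sub=I[y0:y0+42,x0:x0+42]
    m=sub.max(2)>110; n_,lab,st,ce=cv2.connectedComponentsWithStats(m.astype(np.uint8)); k=1+st[1:,4].argmax(); ys,xs=np.where(lab==k); P=np.c_[xs+x0,ys+y0]
    W=onz(F,P,.009)[:,:2]; c=W.mean(0); u=np.linalg.svd(W-c,full_matrices=False)[2]; t=(W-c)@u[0]; v=(W-c)@u[1]
    print(n,len(W),c,u[0],t.min(),t.max(),v.min(),v.max(),"mid",c+u[0]*(t.min()+t.max())/2)
    bl=(sub[...,0]-sub[...,2]>50)&(sub[...,0]>100); ys,xs=np.where(bl); print("blue",onz(F,[[xs.mean()+x0,ys.mean()+y0]],.02))
```

```text
case [ 0.4706  0.0804 -0.1388  1.8213]
[[-0.3, -0.8], [-0.3, -0.5], [-0.3, 0.5], [-0.5, -0.3], [0.3, -0.1], [-1.0, -0.8], [-0.9, -0.9], [-1.3, -0.2], [0.1, 0.6], [-1.0, 2.1], [-0.4, 0.1]]
-7.952622380832246
lidbar [[0.49425438 0.24971607 0.31007187]]
nuts [[0.47807173 0.1338756  0.004     ]]
tool [[0.4639596  0.03285655 0.004     ]]
pivot [[0.57756195 0.06545267 0.135     ]]
[[0.68459945 0.15118587 0.223     ]
 [0.67569435 0.06465427 0.223     ]] [[0.67337661 0.06399579 0.223     ]
 [0.68387017 0.15148956 0.223     ]]
yaw [np.float64(-0.10255057100533804), np.float64(-0.1193647441186172)]
top 267 [ 0.44229885 -0.27017672] [-0.7817562   0.62358419] -0.049977039424620076 0.03492893203371292 -0.011713465914359235 0.011797471968314694 mid [ 0.44818082 -0.2748686 ]
blue [[ 0.4205468  -0.25277941  0.02      ]]
side 229 [ 0.44334575 -0.27161652] [ 0.78472694 -0.61984162] -0.038744055658258364 0.04940106263244997 -0.012055929993484066 0.01240905455581239 mid [ 0.44752717 -0.27491935]
blue [[ 0.42312176 -0.2549278   0.02      ]]
```

Case, lid and bin measurements agree: the pivot derived from the bin bar matches the one from the case, both (0.585, 0.119). The gauge fits its 84 mm length. Next I'll move above the bin bar.

Run:
```python
from h import *
print(delta([.679,.108,.52],-.12), delta([.679,.108,.385],-.12))
```

```text
(array([-0.6039, -0.3463, -0.1156]), array([-1.00e-03,  1.00e-03,  1.35e+00])) (array([-0.6039, -0.3461,  0.0194]), array([-1.00e-03,  1.00e-03,  1.35e+00]))
```

{"method": "step_hand", "body": {
  "ticks": [
    [[1,0,0,-0.05,0,0,0],[1,0,0,-0.1,0,0,0],[1,0,0,-0.15,0,0,0],[1,0,0,-0.19,0,0,0],[0.3,-0.604,-0.346,-0.19,0,0,1.35],[0.3,-0.604,-0.346,-0.19,0,0,1.35],[0.3,-0.604,-0.346,-0.19,0,0,1.35],[0.3,-0.604,-0.346,-0.19,0,0,1.35],[0.3,-0.604,-0.346,-0.19,0,0,1.35],[0.3,-0.604,-0.346,-0.19,0,0,1.35],[0.3,-0.604,-0.346,-0.19,0,0,1.35],[0.3,-0.604,-0.346,-0.19,0,0,1.35]]
  ],
  "grip_force": 40
}}

```text
time: 1.5
tool_pos: [0.4871, 0.331, 0.5949]
tool_rot: [0.699, 0.716, 0.0, 0.0]
force: [0.2, 0.2, 0.2]
gripper_width: 0.3
gripper_force: 0.0
```

```bash
python3 -c "
from h import *
print(delta([.679,.108,.52],-.12))"
```

```text
(array([-0.2275,  0.1864,  0.0749]), array([ 0.   , -0.   ,  0.144]))
```

{"method": "step_hand", "body": {
  "ticks": [
    [[0.35,-0.2275,0.1865,0,0,0,0.144],[0.35,-0.2275,0.1865,0,0,0,0.144],[0.35,-0.2275,0.1865,0,0,0,0.144],[0.35,-0.2275,0.1865,0,0,0,0.144],[0.35,-0.2275,0.1865,0,0,0,0.144],[0.35,-0.2275,0.1865,0,0,0,0.144],[0.35,-0.2275,0.1865,0.04,0,0,0.144],[0.35,-0.2275,0.1865,0.075,0,0,0.144],[0.35,-0.2275,0.1865,0.075,0,0,0.144]]
  ]
}}

```text
time: 2.4
tool_pos: [0.6789, 0.1101, 0.5119]
tool_rot: [0.747, 0.665, -0.005, -0.004]
force: [0.8, 0.5, -1.2]
gripper_width: 0.351
gripper_force: 0.0
```

```bash
python3 -c "
from h import *
f=wristf();cv2.imwrite('pics/w1.png',f['frame'])
a=-.12;c=np.array([.679,.108,.223]);v=np.array([-np.sin(a),np.cos(a),0])*.04
print(proj(f,[c,c+v,c-v]),delta([.679,.108,.378],-.12))"
```

```text
[[278.93024265 202.24681701]
 [279.37671608 150.75385142]
 [278.50318318 249.51475978]] (array([-0.0024,  0.0012,  0.1377]), array([-0.007,  0.002,  0.006]))
```

View pics/w1.png

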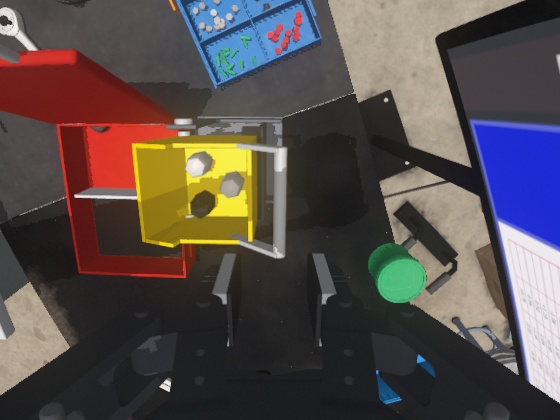

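The wrist view shows the bar from (281,148) to (279,256), where it was predicted. The bin's back rim is at about column 256, so I'll check the gap for the fingers.

```bash
python3 -c "
from h import *
w=wristf();t=manip.grab_frame('top');s=manip.grab_frame('side')
tp=np.array([[265,91],[398,105]])/3.5+[80,135]
for z in (.17,.18,.19,.2,.21,.22,.23): print(z,onz(t,tp,z)[:,:2].round(3).tolist(),onz(w,[[257,143],[257,242]],z)[:,:2].round(3).tolist(), onz(w,[[280,202],[257,195]],z)[:,:2].round(3).tolist())
print(w['tvec'],delta([.6795,.108,.378],-.12))"
```

```text
0.17 [[0.668, 0.16], [0.657, 0.078]] [[0.666, 0.15], [0.653, 0.054]] [[0.68, 0.092], [0.659, 0.102]]
0.18 [[0.665, 0.157], [0.654, 0.076]] [[0.666, 0.151], [0.654, 0.058]] [[0.681, 0.095], [0.66, 0.104]]
0.19 [[0.662, 0.154], [0.652, 0.074]] [[0.667, 0.152], [0.655, 0.062]] [[0.681, 0.098], [0.661, 0.107]]
0.2 [[0.659, 0.151], [0.649, 0.072]] [[0.668, 0.153], [0.657, 0.066]] [[0.681, 0.101], [0.662, 0.109]]
0.21 [[0.656, 0.148], [0.646, 0.07]] [[0.668, 0.154], [0.658, 0.071]] [[0.681, 0.104], [0.663, 0.112]]
0.22 [[0.653, 0.146], [0.643, 0.068]] [[0.669, 0.155], [0.659, 0.075]] [[0.681, 0.107], [0.664, 0.115]]
0.23 [[0.65, 0.143], [0.64, 0.066]] [[0.67, 0.156], [0.66, 0.079]] [[0.682, 0.11], [0.665, 0.117]]
[-0.65793082  0.10691456  0.54547357] (array([-0.0035, -0.0004,  0.1447]), array([ 0.004, -0.001,  0.007]))
```

{"method": "step_hand", "body": {
  "ticks": [
    [[0.35,-0.003,0.001,0.05,0,0,0.005],[0.35,-0.003,0.001,0.09,0,0,0.005],[0.35,-0.003,0.001,0.12,0,0,0.005],[0.35,-0.003,0.001,0.143,0,0,0.005],[0.35,-0.003,0.001,0.143,0,0,0.005],[0,-0.003,0.001,0.143,0,0,0.005],[0,-0.003,0.001,0.143,0,0,0.005],[0,-0.003,0.001,0.143,0,0,0.005],[0,-0.003,0.001,0.143,0,0,0.005],[0,-0.003,0.001,0.143,0,0,0.005]]
  ],
  "grip_force": 40
}}

```text
time: 3.6
tool_pos: [0.6796, 0.1085, 0.3798]
tool_rot: [0.748, 0.664, 0.0, -0.0]
force: [-5.6, 1.0, -0.7]
gripper_width: 0.095
gripper_force: 39.0
```

```bash
python3 -c "
from h import *
print(manip.read_state()['tool_pos'],delta([.6805,.1075,.378],-.12))"
```

```text
[0.67963374 0.10847212 0.3797628 ] (array([-0.0009,  0.001 ,  0.0018]), array([-0.   , -0.001,  0.001]))
```

{"method": "step_hand", "body": {
  "ticks": [
    [[0,0,-0.0081,-0.0079,0,0,0],[0,0,-0.0167,-0.0151,0,0,0],[0,0,-0.026,-0.0215,0,0,0],[0,0,-0.0358,-0.0272,0,0,0],[0,0,-0.046,-0.0318,0,0,0],[0,0,-0.0567,-0.0357,0,0,0],[0,0,-0.0677,-0.0385,0,0,0],[0,0,-0.0788,-0.0405,0,0,0],[0,0,-0.09,-0.0414,0,0,0],[0,0,-0.1013,-0.0413,0,0,0],[0,0,-0.1126,-0.0402,0,0,0],[0,0,-0.1237,-0.0383,0,0,0]]
  ]
}}

```text
time: 4.8
tool_pos: [0.5573, 0.123, 0.4194]
tool_rot: [0.748, 0.664, 0.003, 0.002]
force: [1.7, 3.0, 6.3]
gripper_width: 0.099
gripper_force: 42.0
```

{"method": "step_hand", "body": {
  "ticks": [
    [[0,0,-0.0109,0.003,0,0,0],[0,0,-0.0215,0.0069,0,0,0],[0,0,-0.0317,0.0117,0,0,0],[0,0,-0.0415,0.0174,0,0,0],[0,0,-0.0507,0.024,0,0,0],[0,0,-0.0593,0.0313,0,0,0],[0,0,-0.0672,0.0393,0,0,0],[0,0,-0.0744,0.048,0,0,0],[0,0,-0.0809,0.0573,0,0,0],[0,0,-0.0865,0.0671,0,0,0],[0,0,-0.0912,0.0774,0,0,0],[0,0,-0.0952,0.0887,0,0,0]]
  ]
}}

```text
time: 6.0
tool_pos: [0.4623, 0.1346, 0.3267]
tool_rot: [0.748, 0.664, 0.001, -0.0]
force: [3.2, 6.5, 0.1]
gripper_width: 0.097
gripper_force: 46.4
```

{"method": "step_hand", "body": {
  "ticks": [
    [[0,0,0,0,0,0,0],[0,0,0,0,0,0,0],[0,0,0,0,0,0,0],[0,0,0,0,0,0,0],[0,0,0,0,0,0,0]]
  ]
}}

```text
time: 6.5
tool_pos: [0.4624, 0.1346, 0.3264]
tool_rot: [0.748, 0.664, 0.001, -0.001]
force: [2.4, 7.5, -2.5]
gripper_width: 0.097
gripper_force: 46.4
```

```bash
python3 -c "
from h import *
t=manip.grab_frame('top')['frame'];s=manip.grab_frame('side')['frame']
cv2.imwrite('pics/pour.png',np.hstack([cv2.resize(t[140:300,130:260],(400,492)),cv2.resize(s[110:270,280:410],(400,492))]))
print(delta([.462,.134,.328],-.12))"
```

```text
(array([-0.0007, -0.0004, -0.0016]), array([ 0.   , -0.002,  0.001]))
```

View pics/pour.png

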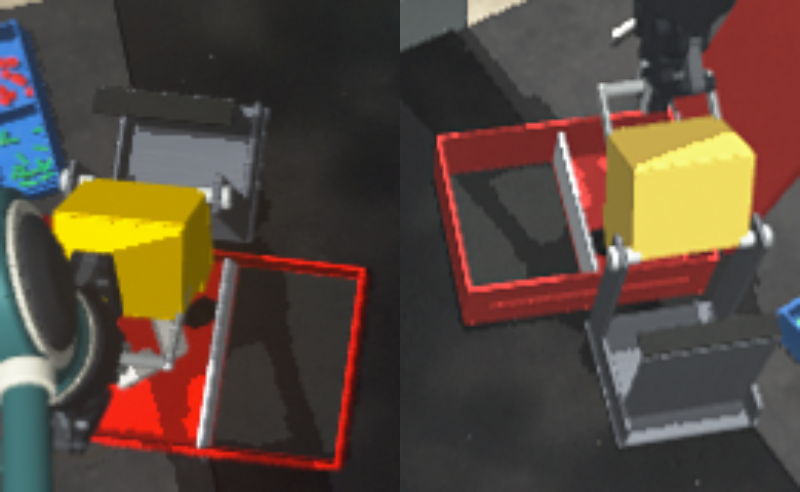

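The bin is at its stop and the dark nut lies in the nut compartment beside the divider at about (200,310). I'll tap the bin once to shake out stragglers, then swing it home.

{"method": "step_hand", "body": {
  "ticks": [
    [[0,0,0.0087,-0.0216,0,0,0],[0,0,0,0,0,0,0],[0,0,0.0087,-0.0216,0,0,0],[0,0,0,0,0,0,0],[0,0,0,0.001,0,0,0],[0,0,0,0.001,0,0,0],[0,0,0,0.001,0,0,0],[0,0,0,0,0,0,0]]
  ]
}}

```text
time: 7.4
tool_pos: [0.4622, 0.1345, 0.3266]
tool_rot: [0.748, 0.664, 0.001, -0.001]
force: [1.1, 6.4, -1.8]
gripper_width: 0.097
gripper_force: 45.3
```

{"method": "step_hand", "body": {
  "ticks": [
    [[0,0,0.004,-0.0113,0,0,0],[0,0,0.0087,-0.0216,0,0,0],[0,0,0.0143,-0.0314,0,0,0],[0,0,0.0208,-0.0407,0,0,0],[0,0,0.028,-0.0494,0,0,0],[0,0,0.0359,-0.0574,0,0,0],[0,0,0.0445,-0.0647,0,0,0],[0,0,0.0537,-0.0713,0,0,0],[0,0,0.0635,-0.077,0,0,0],[0,0,0.0737,-0.0818,0,0,0],[0,0,0.0843,-0.0857,0,0,0],[0,0,0.0952,-0.0887,0,0,0]]
  ]
}}

```text
time: 8.6
tool_pos: [0.5562, 0.123, 0.4168]
tool_rot: [0.748, 0.664, -0.0, -0.001]
force: [-4.8, 3.9, 9.0]
gripper_width: 0.099
gripper_force: 44.2
```

{"method": "step_hand", "body": {
  "ticks": [
    [[0,0,0,0,0,0,0]]
  ]
}}

```text
time: 8.7
tool_pos: [0.5572, 0.1228, 0.4171]
tool_rot: [0.748, 0.664, 0.0, -0.0]
force: [-4.1, 3.6, 10.4]
gripper_width: 0.097
gripper_force: 44.4
```

```bash
python3 -c "
from h import *
w=wristf()['frame'];t=manip.grab_frame('top')['frame']
cv2.imwrite('pics/back1.png',np.hstack([cv2.resize(t[170:310,130:260],(400,431)),cv2.resize(w,(400,300)).copy() if 0 else cv2.copyMakeBorder(cv2.resize(w,(400,300)),0,131,0,0,0)]))"
```

```text
(no output)
```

View pics/back1.png

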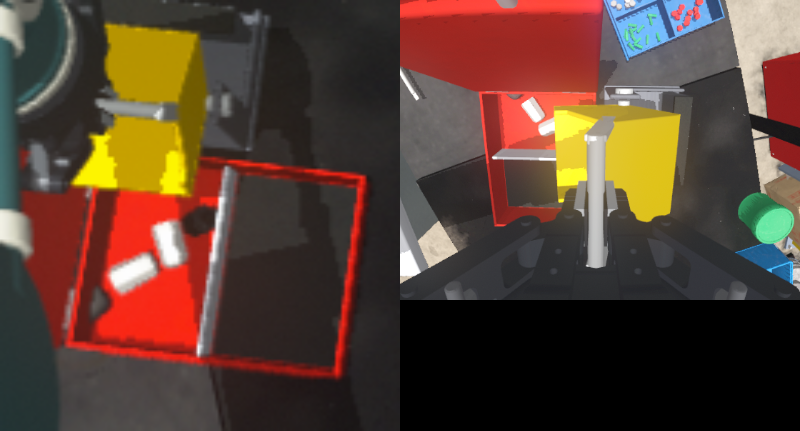

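All three nuts lie in the nut compartment: dark at (200,215), pale at (168,243) and (132,272). Next I'll swing the bin home and release it.

{"method": "step_hand", "body": {
  "ticks": [
    [[0,0,0.0111,-0.0019,0,0,0],[0,0,0.0224,-0.003,0,0,0],[0,0,0.0337,-0.0031,0,0,0],[0,0,0.0449,-0.0022,0,0,0],[0,0,0.056,-0.0002,0,0,0],[0,0,0.067,0.0026,0,0,0],[0,0,0.0777,0.0065,0,0,0],[0,0,0.0879,0.0111,0,0,0],[0,0,0.0977,0.0168,0,0,0],[0,0,0.107,0.0232,0,0,0],[0,0,0.1156,0.0304,0,0,0],[0,0,0.1237,0.0383,0,0,0]]
  ]
}}

```text
time: 10.0
tool_pos: [0.6804, 0.1078, 0.3766]
tool_rot: [0.748, 0.664, -0.001, -0.001]
force: [-34.6, 5.5, 58.9]
gripper_width: 0.098
gripper_force: 52.1
```

{"method": "step_hand", "body": {
  "ticks": [
    [[0,0,0.0005,0.001,0,0,0],[0,0,0.0005,0.001,0,0,0],[0.35,0,0.0005,0.001,0,0,0],[0.35,0,0.0005,0.001,0,0,0],[0.35,0,0.0005,0.001,0,0,0],[0.35,0,0,-0.05,0,0,0],[0.35,0,0,-0.1,0,0,0],[0.35,0,0,-0.14,0,0,0],[0.35,0,0,-0.14,0,0,0]]
  ]
}}

```text
time: 10.9
tool_pos: [0.6812, 0.1076, 0.5258]
tool_rot: [0.748, 0.664, 0.006, 0.004]
force: [0.8, -1.0, 0.4]
gripper_width: 0.349
gripper_force: 0.0
```

```bash
python3 -c "
from h import *
w=wristf();s=manip.grab_frame('side')['frame'];a=-.12;c=np.array([.6805,.1075,.223]);v=np.array([-np.sin(a),np.cos(a),0])*.04
print(proj(w,[c,c+v,c-v]))
cv2.imwrite('pics/home.png',np.hstack([w['frame'][:,100:400],cv2.resize(s[110:260,280:440],(448,420))]))
g=np.array([.4480,-.2750])+.013*np.array([-.783,.622]);print(g,delta([*g,.4],.899),delta([*g,.4],.899-np.pi))"
```

```text
[[267.69155233 197.16770832]
 [267.44640639 147.95647929]
 [267.93679405 242.63817547]]
[ 0.437821 -0.266914] (array([-0.4007, -0.1969,  0.1176]), array([ 0.004,  0.002, -1.018])) (array([-0.4007, -0.1969,  0.1176]), array([ 2.000e-03, -4.000e-03,  2.123e+00]))
```

View pics/home.png

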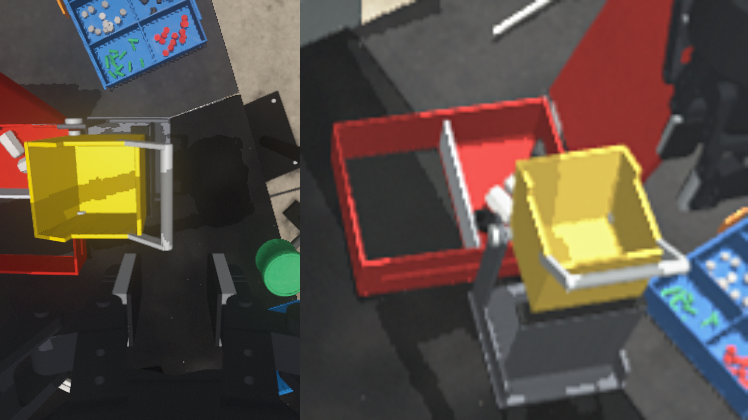

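The bin is home and empty, with its bar at column 267 as predicted. Next is the gauge.

{"method": "step_hand", "body": {
  "ticks": [
    [[0.5,-0.4,-0.197,0.0,0,0,-1.018],[0.5,-0.4,-0.197,0,0,0,-1.018],[0.5,-0.4,-0.197,0,0,0,-1.018],[0.5,-0.4,-0.197,0,0,0,-1.018],[0.5,-0.4,-0.197,0,0,0,-1.018],[0.5,-0.4,-0.197,0.1,0,0,-1.018],[0.5,-0.4,-0.197,0.15,0,0,-1.018],[0.5,-0.4,-0.197,0.2,0,0,-1.018],[0.5,-0.4,-0.197,0.25,0,0,-1.018],[0.5,-0.4,-0.197,0.25,0,0,-1.018],[0.5,-0.4,-0.197,0.25,0,0,-1.018],[0.5,-0.4,-0.197,0.25,0,0,-1.018]]
  ]
}}

```text
time: 12.2
tool_pos: [0.4333, -0.2655, 0.2605]
tool_rot: [0.33, 0.944, 0.001, -0.005]
force: [-0.4, 0.4, 0.1]
gripper_width: 0.5
gripper_force: 0.0
```

{"method": "step_hand", "body": {
  "ticks": [
    [[0.5,0,0,0,0,0,0],[0.5,0,0,0,0,0,0]]
  ]
}}

```text
time: 12.4
tool_pos: [0.4362, -0.2656, 0.265]
tool_rot: [0.33, 0.944, 0.001, -0.002]
force: [0.2, -0.1, 0.6]
gripper_width: 0.501
gripper_force: 0.0
```

```bash
python3 -c "
from h import *
w=wristf();g=np.array([.437821,-.266914]);print(delta([*g,.173],.899))
I=w['frame'].astype(int);print(proj(w,[[*g,.009],[.448,-.275,.009]]))
p=proj(w,[[*g,.009]])[0];x0,y0=(p-90).astype(int).clip(0);S=I[y0:y0+180,x0:x0+180];m=((S.max(2)>110)).astype(np.uint8)
n,l,st,ce=cv2.connectedComponentsWithStats(m);k=l[int(p[1])-y0,int(p[0])-x0];ys,xs=np.where(l==k);W=onz(w,np.c_[xs+x0,ys+y0],.009)[:,:2];c=W.mean(0);u=np.linalg.svd(W-c,full_matrices=False)[2];t=(W-c)@u[0];v=(W-c)@u[1]
print(k,len(W),c,u[0],t.min(),t.max(),v.min(),v.max(),c+u[0]*(t.min()+t.max())/2)"
```

```text
(array([-0.0011, -0.0006,  0.0937]), array([ 0., -0., -0.]))
[[274.43310481 218.416401  ]
 [274.46540981 236.04054609]]
1 2990 [ 0.44112799 -0.27042153] [ 0.78178519 -0.62354785] -0.0337985678989269 0.05348443636578972 -0.011189161868741925 0.011219790466192727 [ 0.44882305 -0.27655907]
```

{"method": "step_hand", "body": {
  "ticks": [
    [[0.5,-0.001,-0.001,0.05,0,0,0],[0.5,-0.001,-0.001,0.075,0,0,0],[0.5,-0.001,-0.001,0.0925,0,0,0],[0.5,-0.001,-0.001,0.0925,0,0,0],[0,-0.001,-0.001,0.0925,0,0,0],[0,-0.001,-0.001,0.0925,0,0,0],[0,-0.001,-0.001,0.0925,0,0,0],[0,-0.001,-0.001,0.0925,0,0,0],[0,-0.001,-0.001,0.0925,0,0,0]]
  ],
  "grip_force": 40
}}

```text
time: 13.35
tool_pos: [0.4386, -0.268, 0.1765]
tool_rot: [0.33, 0.944, -0.0, 0.002]
force: [1.2, 1.3, 7.1]
gripper_width: 0.241
gripper_force: 40.8
```

{"method": "step_hand", "body": {
  "ticks": [
    [[0,0,0,-0.05,0,0,0],[0,0,0,-0.1,0,0,0],[0,0,0,-0.13,0,0,0],[0,0,0,-0.13,0,0,0]]
  ]
}}

```text
time: 13.75
tool_pos: [0.4394, -0.2688, 0.3109]
tool_rot: [0.33, 0.944, -0.002, 0.006]
force: [0.6, -0.2, 0.3]
gripper_width: 0.243
gripper_force: 40.0
```

```bash
python3 -c "
from h import *
a=-.1375;c=np.array([.4706,.0804]);L=np.array([-.013,-.048]);p=c+[np.cos(a)*L[0]-np.sin(a)*L[1],np.sin(a)*L[0]+np.cos(a)*L[1]];print(p,delta([*p,.28],a+np.pi/2),delta([*p,.18],a+np.pi/2))"
```

```text
[0.45114347 0.03463491] (array([0.1801, 0.2448, 0.0289]), array([-0.002,  0.012, -0.534])) (array([0.1813, 0.2447, 0.1289]), array([-0.002,  0.012, -0.534]))
```

{"method": "step_hand", "body": {
  "ticks": [
    [[0,0.18,0.245,0,0,0,-0.534],[0,0.18,0.245,0,0,0,-0.534],[0,0.18,0.245,0,0,0,-0.534],[0,0.18,0.245,0,0,0,-0.534],[0,0.18,0.245,0,0,0,-0.534],[0,0.18,0.245,0,0,0,-0.534],[0,0.18,0.245,0,0,0,-0.534],[0,0.18,0.245,0.04,0,0,-0.534],[0,0.18,0.245,0.06,0,0,-0.534],[0,0.18,0.245,0.06,0,0,-0.534]]
  ]
}}

```text
time: 14.75
tool_pos: [0.4463, 0.0362, 0.2406]
tool_rot: [0.069, 0.998, -0.001, -0.004]
force: [-0.8, -0.1, -0.3]
gripper_width: 0.237
gripper_force: 40.0
```

```bash
python3 -c "
from h import *
print(delta([.4511,.0346,.183],-.1375+np.pi/2),manip.read_state()['gripper_width'])
w=wristf();cv2.imwrite('pics/place.png',w['frame'])"
```

```text
(array([-0.0054, -0.0008,  0.0576]), array([-0.002, -0.008,  0.   ])) 0.23708024210252207
```

View pics/place.png

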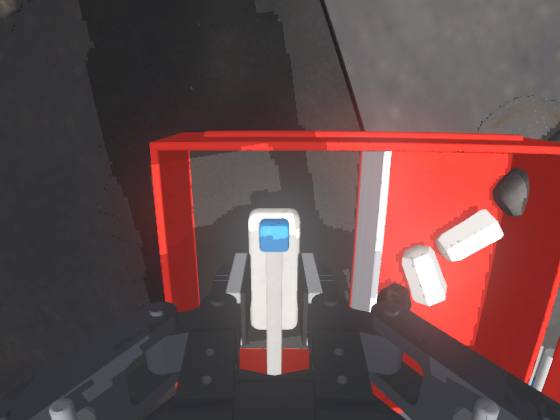

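The gauge is held straight, with its blue end at (273,235), centred in the free compartment. I'll lower it.

{"method": "step_hand", "body": {
  "ticks": [
    [[0,0,0,0.03,0,0,0],[0,0,0,0.048,0,0,0],[0,0,0,0.055,0,0,0],[0,0,0,0.058,0,0,0],[0,0,0,0.058,0,0,0]]
  ]
}}

```text
time: 15.3
tool_pos: [0.4495, 0.0362, 0.187]
tool_rot: [0.069, 0.998, 0.0, 0.001]
force: [0.1, 0.4, 0.5]
gripper_width: 0.238
gripper_force: 40.0
```

```bash
python3 -c "
from h import *
print(delta([.4511,.0346,.182],-.1375+np.pi/2))"
```

```text
(array([-0.0018, -0.0014,  0.005 ]), array([ 0.   ,  0.001, -0.001]))
```

{"method": "step_hand", "body": {
  "ticks": [
    [[0,0,0,0.002,0,0,0],[0,0,0,0.004,0,0,0],[0,0,0,0.004,0,0,0]]
  ]
}}

```text
time: 15.6
tool_pos: [0.449, 0.0365, 0.1825]
tool_rot: [0.069, 0.998, 0.0, 0.0]
force: [-0.9, 0.3, -0.5]
gripper_width: 0.24
gripper_force: 40.0
```

{"method": "step_hand", "body": {
  "ticks": [
    [[0.45,0,0,0,0,0,0],[0.45,0,0,0,0,0,0],[0.45,0,0,0,0,0,0],[0.45,0,0,-0.03,0,0,0],[0.45,0,0,-0.08,0,0,0],[0.45,0,0,-0.13,0,0,0],[0.45,0,0,-0.18,0,0,0],[0.45,0,0,-0.23,0,0,0],[0.45,0,0,-0.28,0,0,0],[0.45,0,0,-0.33,0,0,0],[0.45,0,0,-0.36,0,0,0],[0.45,0,0,-0.36,0,0,0]]
  ]
}}

```text
time: 16.8
tool_pos: [0.4494, 0.0365, 0.5486]
tool_rot: [0.069, 0.998, 0.001, 0.005]
force: [-0.7, -0.4, -0.0]
gripper_width: 0.452
gripper_force: 0.0
```

```bash
python3 -c "
from h import *
m=manip.grab_frame('top')
def hid(P): return proj(m,P).round(0).tolist()
print(delta([.4943,.2497,.54],-.1375+np.pi/2),manip.read_state()['qpos'])"
```

```text
(array([-0.0155,  0.2174,  0.0056]), array([ 0.001,  0.006, -0.   ])) [ 2.58586485e-02 -2.29641274e-01  1.85236922e+00 -2.31944700e-06
  1.51285450e+00 -1.40716161e+00]
```

{"method": "step_hand", "body": {
  "ticks": [
    [[0.45,-0.0155,0.2175,0,0,0,0],[0.45,-0.0155,0.2175,0,0,0,0],[0.45,-0.0155,0.2175,0,0,0,0],[0.45,-0.0155,0.2175,0,0,0,0],[0.45,-0.0155,0.2175,0,0,0,0],[0.45,-0.0155,0.2175,0,0,0,0],[0.45,-0.0155,0.2175,0,0,0,0],[0.45,-0.0155,0.2175,0,0,0,0]]
  ]
}}

```text
time: 17.65
tool_pos: [0.4939, 0.2485, 0.5416]
tool_rot: [0.069, 0.998, -0.001, -0.0]
force: [0.8, 0.3, -0.1]
gripper_width: 0.45
gripper_force: 0.0
```

```bash
python3 -c "
from h import *
w=wristf();cv2.imwrite('pics/lid.png',w['frame'])
a=-.1375;c=np.array([.4943,.2497,.310]);v=np.array([np.cos(a),np.sin(a),0])*.036
print(manip.read_state()['tool_pos'],proj(w,[c,c+v,c-v]),delta([.4943,.2497,.465],a+np.pi/2))"
```

```text
[0.49393356 0.24835057 0.54199255] [[277.22416049 227.28216397]
 [277.17493565 279.1723506 ]
 [277.2628953  169.85317661]] (array([-0.0002,  0.0014,  0.077 ]), array([-0.001, -0.   , -0.002]))
```

View pics/lid.png

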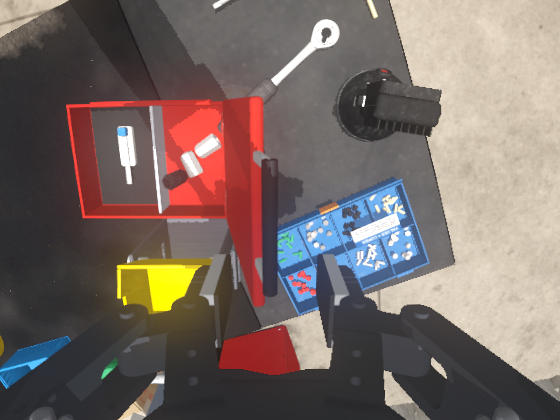

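The lid bar runs from (270,158) to (270,296), about 4.5 mm nearer the case than predicted, so the lid angle is about 1.80. The gauge lies in its compartment at (126,148) and the nuts are in theirs. I'll grip the bar.

{"method": "step_hand", "body": {
  "ticks": [
    [[0.45,0,-0.003,0.03,0,0,0],[0.45,0,-0.003,0.055,0,0,0],[0.45,0,-0.003,0.07,0,0,0],[0.45,0,-0.003,0.076,0,0,0],[0.45,0,-0.003,0.076,0,0,0],[0,0,-0.003,0.076,0,0,0],[0,0,-0.003,0.076,0,0,0],[0,0,-0.003,0.076,0,0,0],[0,0,-0.003,0.076,0,0,0],[0,0,-0.003,0.076,0,0,0]]
  ],
  "grip_force": 60
}}

```text
time: 18.7
tool_pos: [0.494, 0.2472, 0.4678]
tool_rot: [0.069, 0.998, 0.001, 0.001]
force: [-0.2, -0.1, 6.2]
gripper_width: 0.092
gripper_force: 58.9
```

```bash
python3 -c "
from h import *
a=-.1375;c=np.array([.4706,.0804]);s=manip.read_state();d=s['tool_pos'][:2]-c;y=-np.sin(a)*d[0]+np.cos(a)*d[1];z=s['tool_pos'][2]-.155;print(y,z,np.arctan2(z-.064,.108-y),np.hypot(z-.064,.108-y))"
```

```text
0.1683880651306528 0.3128468518648825 1.808865873864396 0.25606927596509255
```

```bash
python3 -c "
import numpy as np
p=lambda t:np.array([-.254*np.cos(t),-.254*np.sin(t)])
for a,b in((1.807,1.19),(1.19,.57),(.57,.13),(.13,0)): print('; '.join('0 0 %.4f %.4f 0 0 0'%tuple(p(t)-p(a)) for t in np.linspace(a,b,13 if a>.2 else 9)[1:]))"
```

```text
0 0 -0.0128 -0.0027 0 0 0; 0 0 -0.0257 -0.0048 0 0 0; 0 0 -0.0386 -0.0062 0 0 0; 0 0 -0.0517 -0.0069 0 0 0; 0 0 -0.0647 -0.0070 0 0 0; 0 0 -0.0778 -0.0064 0 0 0; 0 0 -0.0908 -0.0051 0 0 0; 0 0 -0.1037 -0.0032 0 0 0; 0 0 -0.1165 -0.0006 0 0 0; 0 0 -0.1291 0.0027 0 0 0; 0 0 -0.1416 0.0066 0 0 0; 0 0 -0.1538 0.0111 0 0 0
0 0 -0.0121 0.0052 0 0 0; 0 0 -0.0238 0.0110 0 0 0; 0 0 -0.0353 0.0174 0 0 0; 0 0 -0.0464 0.0244 0 0 0; 0 0 -0.0571 0.0319 0 0 0; 0 0 -0.0674 0.0400 0 0 0; 0 0 -0.0773 0.0487 0 0 0; 0 0 -0.0868 0.0578 0 0 0; 0 0 -0.0957 0.0674 0 0 0; 0 0 -0.1042 0.0774 0 0 0; 0 0 -0.1121 0.0879 0 0 0; 0 0 -0.1194 0.0987 0 0 0
0 0 -0.0049 0.0079 0 0 0; 0 0 -0.0095 0.0160 0 0 0; 0 0 -0.0138 0.0243 0 0 0; 0 0 -0.0177 0.0327 0 0 0; 0 0 -0.0214 0.0413 0 0 0; 0 0 -0.0248 0.0500 0 0 0; 0 0 -0.0278 0.0588 0 0 0; 0 0 -0.0305 0.0677 0 0 0; 0 0 -0.0329 0.0767 0 0 0; 0 0 -0.0349 0.0858 0 0 0; 0 0 -0.0366 0.0949 0 0 0; 0 0 -0.0380 0.1041 0 0 0
0 0 -0.0005 0.0041 0 0 0; 0 0 -0.0009 0.0082 0 0 0; 0 0 -0.0013 0.0123 0 0 0; 0 0 -0.0016 0.0164 0 0 0; 0 0 -0.0018 0.0205 0 0 0; 0 0 -0.0020 0.0247 0 0 0; 0 0 -0.0021 0.0288 0 0 0; 0 0 -0.0021 0.0329 0 0 0
```

{"method": "step_hand", "body": {
  "ticks": [
    [[0,0,-0.0128,-0.0027,0,0,0],[0,0,-0.0257,-0.0048,0,0,0],[0,0,-0.0386,-0.0062,0,0,0],[0,0,-0.0517,-0.0069,0,0,0],[0,0,-0.0647,-0.0070,0,0,0],[0,0,-0.0778,-0.0064,0,0,0],[0,0,-0.0908,-0.0051,0,0,0],[0,0,-0.1037,-0.0032,0,0,0],[0,0,-0.1165,-0.0006,0,0,0],[0,0,-0.1291,0.0027,0,0,0],[0,0,-0.1416,0.0066,0,0,0],[0,0,-0.1538,0.0111,0,0,0]]
  ]
}}

```text
time: 19.9
tool_pos: [0.4726, 0.0934, 0.4549]
tool_rot: [0.069, 0.998, -0.0, 0.001]
force: [3.2, -0.4, 2.2]
gripper_width: 0.09
gripper_force: 64.4
```

{"method": "step_hand", "body": {
  "ticks": [
    [[0,0,-0.0121,0.0052,0,0,0],[0,0,-0.0238,0.0110,0,0,0],[0,0,-0.0353,0.0174,0,0,0],[0,0,-0.0464,0.0244,0,0,0],[0,0,-0.0571,0.0319,0,0,0],[0,0,-0.0674,0.0400,0,0,0],[0,0,-0.0773,0.0487,0,0,0],[0,0,-0.0868,0.0578,0,0,0],[0,0,-0.0957,0.0674,0,0,0],[0,0,-0.1042,0.0774,0,0,0],[0,0,-0.1121,0.0879,0,0,0],[0,0,-0.1194,0.0987,0,0,0]]
  ]
}}

```text
time: 21.1
tool_pos: [0.456, -0.0243, 0.3551]
tool_rot: [0.069, 0.998, 0.0, -0.0]
force: [3.8, -2.0, -0.5]
gripper_width: 0.091
gripper_force: 65.1
```

{"method": "step_hand", "body": {
  "ticks": [
    [[0,0,-0.0049,0.0079,0,0,0],[0,0,-0.0095,0.0160,0,0,0],[0,0,-0.0138,0.0243,0,0,0],[0,0,-0.0177,0.0327,0,0,0],[0,0,-0.0214,0.0413,0,0,0],[0,0,-0.0248,0.0500,0,0,0],[0,0,-0.0278,0.0588,0,0,0],[0,0,-0.0305,0.0677,0,0,0],[0,0,-0.0329,0.0767,0,0,0],[0,0,-0.0349,0.0858,0,0,0],[0,0,-0.0366,0.0949,0,0,0],[0,0,-0.0380,0.1041,0,0,0]]
  ]
}}

```text
time: 22.3
tool_pos: [0.4508, -0.0615, 0.2514]
tool_rot: [0.069, 0.998, 0.0, -0.0]
force: [3.1, -1.1, -1.2]
gripper_width: 0.089
gripper_force: 62.0
```

{"method": "step_hand", "body": {
  "ticks": [
    [[0,0,-0.0005,0.0041,0,0,0],[0,0,-0.0009,0.0082,0,0,0],[0,0,-0.0013,0.0123,0,0,0],[0,0,-0.0016,0.0164,0,0,0],[0,0,-0.0018,0.0205,0,0,0],[0,0,-0.0020,0.0247,0,0,0],[0,0,-0.0020,0.027,0,0,0],[0,0,-0.0021,0.0295,0,0,0],[0,0,-0.0021,0.0295,0,0,0]]
  ]
}}

```text
time: 23.2
tool_pos: [0.4505, -0.0634, 0.2223]
tool_rot: [0.069, 0.998, 0.0, -0.0]
force: [3.7, 0.7, -3.8]
gripper_width: 0.089
gripper_force: 60.8
```

{"method": "step_hand", "body": {
  "ticks": [
    [[0,0,0,0.001,0,0,0],[0,0,0,0.002,0,0,0],[0,0,0,0.003,0,0,0],[0,0,0,0.003,0,0,0]]
  ]
}}

```text
time: 23.6
tool_pos: [0.4508, -0.0634, 0.2216]
tool_rot: [0.069, 0.998, 0.0, -0.0]
force: [-4.6, 2.8, 13.6]
gripper_width: 0.091
gripper_force: 62.9
```

{"method": "step_hand", "body": {
  "ticks": [
    [[0,0,0,0.001,0,0,0],[0,0,0,0.002,0,0,0],[0,0,0,0.002,0,0,0]]
  ]
}}

```text
time: 23.9
tool_pos: [0.4509, -0.0634, 0.2214]
tool_rot: [0.069, 0.998, 0.0, -0.001]
force: [-9.5, 3.6, 29.4]
gripper_width: 0.087
gripper_force: 64.6
```

Contact force rises to 29 N at constant height, so the lid is on the rim. I'll release, retreat and check.

{"method": "step_hand", "body": {
  "ticks": [
    [[0,0,0,-0.002,0,0,0],[0.35,0,0,-0.002,0,0,0],[0.35,0,0,-0.002,0,0,0],[0.35,0,0,-0.002,0,0,0],[0.35,0,0,-0.05,0,0,0],[0.35,0,0,-0.1,0,0,0],[0.35,0,0,-0.15,0,0,0],[0.35,0,-0.05,-0.2,0,0,0],[0.35,0,-0.1,-0.2,0,0,0],[0.35,0,-0.15,-0.2,0,0,0],[0.35,0,-0.2,-0.2,0,0,0],[0.35,0,-0.2,-0.2,0,0,0]]
  ]
}}

```text
time: 25.1
tool_pos: [0.4222, -0.2653, 0.4177]
tool_rot: [0.071, 0.998, -0.001, -0.0]
force: [1.2, 0.2, 0.2]
gripper_width: 0.351
gripper_force: 0.0
```

{"method": "step_hand", "body": {
  "ticks": [
    [[0.35,0,0,0,0,0,0],[0.35,0,0,0,0,0,0],[0.35,0,0,0,0,0,0]]
  ]
}}

```text
time: 25.4
tool_pos: [0.4233, -0.2604, 0.4172]
tool_rot: [0.068, 0.998, 0.001, -0.001]
force: [0.0, -0.5, 0.2]
gripper_width: 0.353
gripper_force: 0.0
```

```bash
python3 -c "
from h import *
f=manip.grab_frame('top');g=manip.grab_frame('side');a=-.1375;c=np.array([.4706,.0804])
for th in(0,.05):
  L=[(x,.108-.21*np.cos(th),.069+.21*np.sin(th)) for x in(.08,-.08)]
  W=[[c[0]+np.cos(a)*x-np.sin(a)*y,c[1]+np.sin(a)*x+np.cos(a)*y,z] for x,y,z in L]; print(th,proj(f,W),proj(g,W))
for n,F in(('t',f),('s',g)):
  I=F['frame'].astype(int);m=((I[...,2]>70)&(I[...,1]<50)&(I[...,0]<50)).astype(np.uint8);m[:130]=0 if n=='t' else m[:130]
  N,l,st,_=cv2.connectedComponentsWithStats(m);k=1+st[1:,4].argmax();q=cv2.approxPolyDP(cv2.findContours((l==k).astype(np.uint8),0,2)[0][0],4,True)[:,0];print(n,q.tolist())
t,s=f['frame'],g['frame']
cv2.imwrite('pics/end.png',np.hstack([cv2.resize(t[140:300,130:280],(394,420)),cv2.resize(s[110:270,270:420],(394,420))]))"
```

```text
0 [[247.78045237 224.90958137]
 [238.92696283 293.51707057]] [[302.75254241 202.85335636]
 [291.84256462 150.31453019]]
0.05 [[247.36496618 224.3406084 ]
 [238.40434233 293.66710674]] [[303.08284077 200.71455078]
 [292.05067642 147.85611964]]
t [[249, 226], [234, 224], [233, 217], [231, 223], [224, 222], [227, 213], [216, 216], [217, 208], [212, 221], [161, 216], [148, 282], [195, 287], [207, 302], [221, 292], [241, 293]]
s [[297, 193], [301, 215], [341, 210], [342, 205], [309, 209], [344, 202], [301, 204]]
```

```bash
python3 -c "
from station import manip; print(manip.read_state()['force'])"
```

```text
[0.09546358 0.2673644  0.39051605]
```

The lid corners match the shut position in both views: side (301,204), against (303,203) predicted for shut and (303,201) for 0.05 rad open. The robot is clear of everything. Handing in.

```bash
python3 -c "
from station import manip; print(manip.close_job())"
```

```text
the job is handed in; nothing more can be done
None
```

I handed the job in at about 25 s: all three nuts are in the case, the bin is back home, the gauge lies in the free compartment, and the lid was lowered under control and is shut; no verdict came back.

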